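Bleed the joining unit's air line and hold the valve open

ROBOT

A 6-joint arm with a two-finger parallel gripper is mounted at the origin on a cart in front of the work surface, level with it; the furniture and walls round the work are solid. World frame = base frame: x ahead of the robot, y to its left, z up, the work surface at z = 0. Lengths are in m, angles in rad, forces in N, time in s.
With the tool pointing down it reaches from about 0.225 to 0.875 m from the base axis. Payload 3.4 kg.
Tool frame: the origin (TCP) lies at the very end of the fingers, on their centre line; the grasp point (between the pads) lies 19 mm behind it; z points along the fingers, y is the direction in which the jaws open and shut (so a half turn about z gives the same grasp; the last joint's range is limited). The gripper opens to 85 mm and grips with 20 to 120 N. Pads are 22 mm wide; open, the fingers measure 114 mm over their backs; the gripper's body (76 mm by 85 mm) begins 54 mm behind the grasp point. The pads swing forward as they close: fully open they stand 13 mm farther back than shut.
Start: joints at [1.158, 0.276, 1.505, -0, 1.361, -0.121], TCP at [0.165, 0.551, 0.231] pointing down, gripper open.
Joint ranges: [-2.89, 2.89], [-0.75, 2.08], [0.22, 2.7], [-1.18, 4.32], [0.11, 2.71], [-2.7, 2.7]. Speed limits (rad/s): [2.57, 2.57, 3.14, 3.14, 3.14, 3.14].

INTERFACE

Orientations are given as a unit quaternion [w, x, y, z].
In Python, from rig import get_state, get_image, calibration, sign_off gives the robot as it stands. The module is installed in compiled form; this text tells all that it offers.
- The arm moves only by the tool drive_tool, never from a script. Its argument "targets" is one flat list of numbers, 7 for each row, row after row: the turn, a rotation vector about the tool's x, y, z in degrees, then the shift along the tool's x, y, z in mm, then the opening, from 0 (shut) to 1 (fully open). In form: [wx, wy, wz, tx, ty, tz, fingers, wx, wy, wz, tx, ty, tz, fingers, ...]. A call has 1 to 12 rows; each row shifts and turns the commanded pose from where the row before left it, along the tool's axes as they then stand; what a row does not reach is not made up. A row lasts 1/8 s, in which the tool goes at most 62.5 mm and 10.7 degrees, less where a joint would pass 70% of its speed; a pose out of reach is approached as far as the arm can. A call is refused whole if a number of a shift passes 62.5 or a number of a turn 10.7, either way. A call with a gripper value outside its range is refused whole. The fingers move at their own pace and stop on an object; "grip_force" is the grip in N (left out, the last holds). Time passes only in rows, so rows that do not move let the fingers close. It gives the time, the measured TCP pose, the force and the opening at its end, in the units of the state.
- get_state(): the state, without advancing time (a new reading comes with each control period).
- get_image(name): name is "scene" or "top" or "wrist"; returns the picture (480x640x3 uint8, red, green, blue); there is no depth.
- calibration(name): a dict with "mtx" (3x3 intrinsics, pixels), "distortion" ([k1, k2, p1, p2, k3] as OpenCV has them; the pictures are not rectified), "world_to_cam" (4x4, takes a point from world to camera coordinates); the wrist camera has in their place "hand_eye" (4x4, takes a point from camera to tool coordinates, whose origin is the TCP and whose axes are the flange's). Camera axes: x right, y down, z forward; pixel columns grow to the right and rows downward; lengths in m; the calibration is good to about 2 mm. A picture is of the moment at which its call begins: read the wrist's pose just before it. calibration takes no time and is no camera call.
- sign_off(): hands the job in, once; it reports no verdict.
The state is a dict: "clock": time; "qpos": joint angles; "qd": joint speeds; "effort": joint torques, N m; "position": TCP position; "ee_rot": TCP orientation; "contact_force": force on the tool from outside, world axes, zero at the start; "moment": the same for the moment, N m; "width": finger opening in m.
Only numpy, scipy, OpenCV 4.12 (cv2) and the standard library are available. Lean on these libraries where they do the work, as an engineer would, in place of code of your own. Each camera call takes 0.05 s, during which the arm holds its last target.

TASK

Make the joining unit's air line safe for a peg change: first press the stop valve's black palm button right down to its stop and let it spring back, which shuts off the supply. Then take the bleed key (the one with the flat wing grip) from the key stand, put it into the bayonet port at the other end of the air unit, push it fully home against the spring until its flange sits on the collar, and only then turn it a quarter turn clockwise seen from above. The valve springs shut if let go, so finish while still gripping the key, pressed home and turned; do not disturb the other key, the gauge block, the sample dish or the tamper.

Things in the scene. Friction and masses are not known exactly. Their poses are not given: they have to be found in the camera images.
- air_unit: Air service unit, fixed: block 72 mm deep (x), 226 mm long (y), top 56 mm above the table, on a plate 100 x 260 mm; origin centre of its underside, z up, front faces its -x. On top: bayonet port at its y = +78 mm, stop valve's palm button at y = -78 mm, between them the supply gauge, tipped to the front (103 mm high). Tubes up to 90 mm behind its centre.
- port_mouth (a point): Centre of the port's mouth, level with the top of its steel collar (60 mm diameter), 64 mm above the table; axes as air_unit, the two keyways lie along x and -x. Lip 8 mm thick, bore 20 mm diameter, keyways 10 mm wide, reaching 17 mm from the axis.
- bleed_seat_top (a point): Centre of the sprung seat in the port, 13 mm below the mouth at rest. The key's lugs drop into the keyways and rest on it, tip 22 mm below the mouth; the key cannot turn yet. Pushed 7 mm further, the lugs are under the lip and the key's flange lies on the collar (tip 29 mm below the mouth): now it can turn.
- bleed_seat (a joint): How far the sprung seat is pushed down, m: 0 at rest, 0.007 with the key's flange on the collar; 6 N to start, 13 N there. After the turn the lip alone would keep the lugs down only to 0.003 to 0.004; the valve wants the key kept pressed home (over 0.005).
- bleed_turn (a joint): Turn of the port's valve seat, rad: 0 at rest, grows clockwise seen from above, stop at 1.62. The key's lugs turn it with up to 0.13 rad of play; a torsion spring turns it back (0.08 N m at 0, 0.24 N m at a quarter turn).
- stop_button_top (a point): Centre of the top of the black mushroom-shaped palm button (43 mm diameter); 97 mm above the table at rest. It moves straight down 8 mm to its stop and springs back.
- stop_button (a joint): How far the palm button is pressed, m: 0 at rest, 0.008 at its stop; 6 N to start, 12 N at the stop.
- bleed_key: Loose steel key, 150 g, 69 mm tall, in one of the stand's two places. Origin at the stem's tip, z up. Stem 16 mm diameter, tapered nose; two lugs along x and -x (6 mm wide, to 15 mm from the axis, 9 to 17 mm above the tip); flange 40 mm diameter, 29 to 35 mm above the tip; flat wing grip 12 mm thick (y), 40 mm wide (x), from 35 to 69 mm. A half turn about z makes no difference.
- bleed_key_grip (a point): Point on the bleed key's axis in the middle of the wing grip, 56 mm above the tip; axes as bleed_key. Fingers close along its y.
- bowl_key: The other key in the stand, to be left there: same flange, but a round knurled grip 31 mm in diameter instead of a wing, and no lugs; 62 mm tall, origin at the tip of its stem, z up.
- key_stand: Fixed grey block 140 mm (x) by 62 mm (y), 34 mm high, on a dark foot 150 x 72 mm, with two slots (36 x 20 mm, long side along x) at its own x = +34 and -34 mm; a key hangs in its slot by the flange, which lies on the block's top, its tip 5 mm above the table. Origin at the centre of its underside.
- gauge_block: Stepped steel gauge block, 22 x 60 x 40 mm, lying loose behind the work; a bystander. Origin at the centre of its underside.
- sample_dish: Steel dish with capsules, 90 mm diameter, 18 mm high, loose behind the work; a bystander. Origin at the centre of its underside.
- tamping_rod: White powder tamper standing loose on its 40 mm foot, 88 mm tall, to the right behind the work; a bystander. Origin at the centre of its underside.
Things that resemble listed ones, but are neither listed nor needed, are in the scene too. What is shaped like the bleed_key but green is not meant.

How it is judged:
By the outcome, as a careful person would: the job done as asked, in the order asked, and still so for the second after the job is handed in, while the arm keeps its last pose, push and grip.
It also fails if it takes over 61 s, if anything falls off the work surface, if the arm or the gripper's body presses on something with over 40 N, if the wrist force passes 120 N, or if a joint passes its speed limit or range.

## Working session

There is one attempt and no reset: what is moved stays moved. The work goes in short steps, Python scripts to look and compute and a tool call to move; the robot and the scene stay as the last step left them, time stands still between calls to the robot, and variables do not carry over. Pictures are saved under pics/ and viewed, and the job is handed in when it is done.

Besides the shell and the picture viewer there is one more tool, called after "Emit:" in YAML: its name, and indented under it one key for each argument. drive_tool: Moves the arm, as the interface text tells. Its arguments: {"type":"object","properties":{"targets":{"type":"array"},"grip_force":{"type":"number"}},"required":["targets"]}

```bash
mkdir -p pics; python3 - <<'E'
from rig import *
import cv2,json
s=get_state();print(s)
for n in ["scene","top","wrist"]:
    c=calibration(n);print(n,{k:__import__('numpy').round(v,4).tolist() for k,v in c.items()})
    im=get_image(n);cv2.imwrite(f"pics/{n}0.png",im[:,:,::-1])
E
```

```text
{'clock': 0.0, 'qpos': array([ 1.15800558e+00,  2.76585672e-01,  1.50614460e+00, -2.78500839e-05,
        1.36069182e+00, -1.20998321e-01]), 'qd': array([-0.00092691,  0.0004786 , -0.00098668, -0.00103196, -0.0008077 ,
        0.00020671]), 'effort': array([-1.29463187e-03, -4.16777802e+01, -2.45806217e+01, -4.19556000e-04,
        1.12264819e-02, -5.56352660e-06]), 'position': array([0.16520803, 0.55019805, 0.23044046]), 'ee_rot': array([-2.28111913e-04,  1.45376231e-01,  9.89376023e-01, -8.85926119e-04]), 'contact_force': array([ 0.56818375, -0.53994208, -0.97701723]), 'moment': array([-0.02186094,  0.04183132,  0.00050539]), 'width': 0.08566518813392951}
scene {'mtx': [[596.4344, 0.0, 314.3734], [0.0, 596.4344, 239.004], [0.0, 0.0, 1.0]], 'distortion': [0.0212, 0.0, 0.0, 0.0, 0.0], 'world_to_cam': [[0.8014, 0.5981, -0.0043, -0.4104], [0.4931, -0.6648, -0.5612, -0.2793], [-0.3385, 0.4476, -0.8277, 1.379], [0.0, 0.0, 0.0, 1.0]]}
top {'mtx': [[439.2558, 0.0, 319.498], [0.0, 439.2558, 240.5327], [0.0, 0.0, 1.0]], 'distortion': [-0.1036, 0.0, 0.0, 0.0, 0.0], 'world_to_cam': [[-0.014, -0.9999, 0.0042, -0.0627], [-0.9962, 0.0136, -0.0862, 0.5684], [0.0861, -0.0053, -0.9963, 1.0092], [0.0, 0.0, 0.0, 1.0]]}
wrist {'mtx': [[364.723, 0.0, 317.501], [0.0, 364.723, 236.4511], [0.0, 0.0, 1.0]], 'distortion': [-0.0124, 0.0, 0.0, 0.0, 0.0], 'hand_eye': [[0.0002, -0.9538, -0.3003, 0.0765], [1.0, 0.0001, 0.0004, 0.0011], [-0.0004, -0.3003, 0.9538, -0.1422], [0.0, 0.0, 0.0, 1.0]]}
```

View pics/scene0.png

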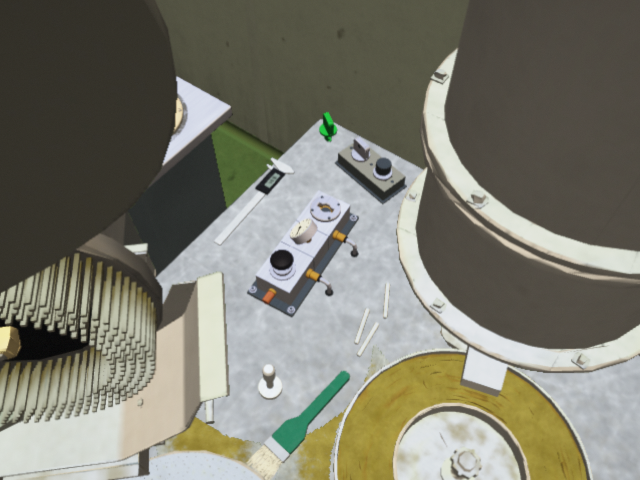

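View pics/top0.png

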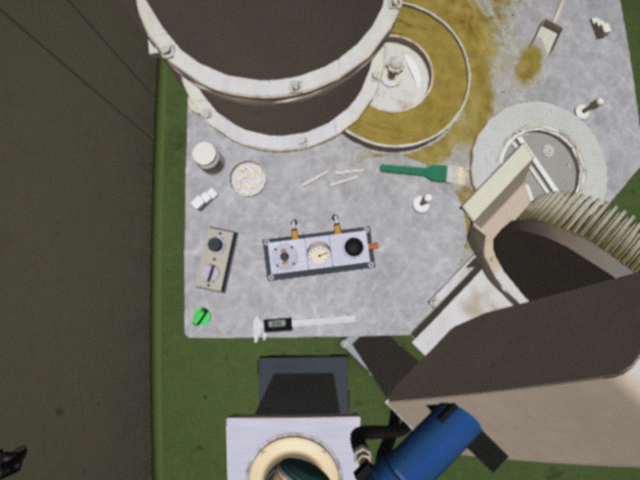

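View pics/wrist0.png

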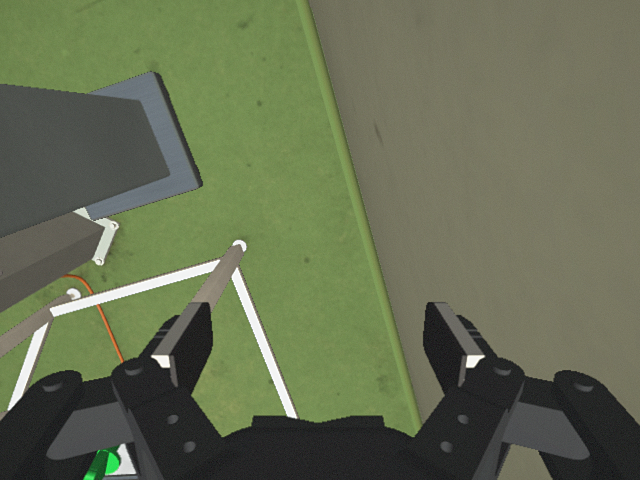

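```bash
cat > h.py <<'E'
import numpy as np,cv2
from rig import *
from scipy.spatial.transform import Rotation as R
def ray(n,px,T=None):
    c=calibration(n);K=np.array(c["mtx"]);d=np.array(c["distortion"])
    u=cv2.undistortPoints(np.array([[px]],float),K,d)[0,0]
    v=np.array([u[0],u[1],1.])
    if n=="wrist": M=T@np.array(c["hand_eye"])
    else: M=np.linalg.inv(np.array(c["world_to_cam"]))
    return M[:3,3],M[:3,:3]@v
def tcp(s):
    T=np.eye(4);q=s["ee_rot"];T[:3,:3]=R.from_quat([q[1],q[2],q[3],q[0]]).as_matrix();T[:3,3]=s["position"];return T
def onz(n,px,z,T=None):
    o,d=ray(n,px,T);return o+d*(z-o[2])/d[2]
def tri(a,b):
    (o1,d1),(o2,d2)=a,b
    A=np.stack([d1,-d2],1);t=np.linalg.lstsq(A,o2-o1,rcond=None)[0]
    p=o1+d1*t[0];q=o2+d2*t[1];return (p+q)/2,np.linalg.norm(p-q)
def proj(n,p,T=None):
    c=calibration(n);K=np.array(c["mtx"]);d=np.array(c["distortion"])
    M=np.linalg.inv(T@np.array(c["hand_eye"])) if n=="wrist" else np.array(c["world_to_cam"])
    pc=M[:3,:3]@np.array(p)+M[:3,3]
    return cv2.projectPoints(pc[None,None],np.zeros(3),np.zeros(3),K,d)[0][0,0]
E
python3 - <<'E'
import cv2
t=cv2.imread('pics/top0.png');s=cv2.imread('pics/scene0.png')
cv2.imwrite('pics/tc.png',cv2.resize(t[205:335,180:390],None,fx=3.8,fy=3.8,interpolation=2))
cv2.imwrite('pics/sc.png',cv2.resize(s[100:320,230:430],None,fx=2.7,fy=2.7,interpolation=2))
E
```

```text
(no output)
```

View pics/tc.png

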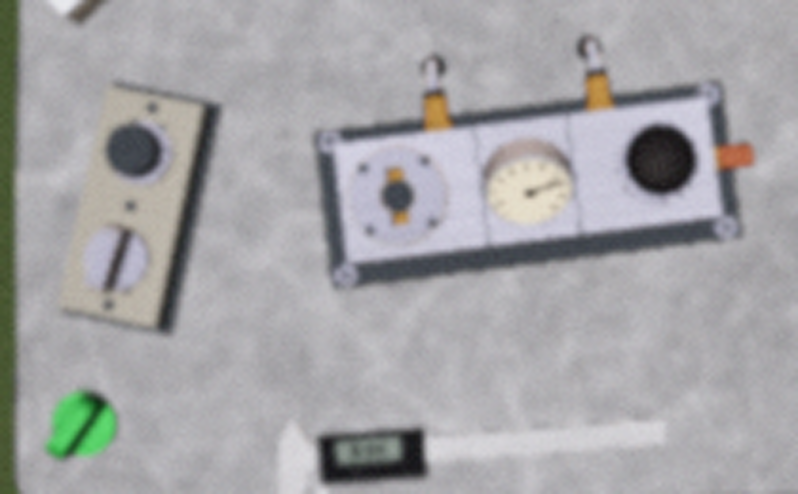

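View pics/sc.png

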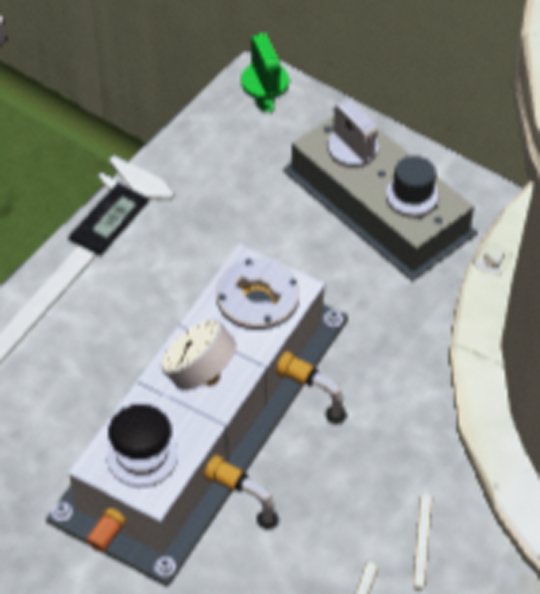

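```bash
python3 - <<'E'
from h import *
def t(x,y): return (180+(x+.5)/3.8-.5,205+(y+.5)/3.8-.5)
def s(x,y): return (230+x/2.7,100+y/2.7)
P={'button':(t(660,158),s(140,430),.097),'port':(t(399,195),s(257,292),.064),'wingtop':(t(122,258),s(355,118),.074),'wingflange':(t(115,260),s(353,147),.040),'bowltop':(t(134,152),s(414,168),.067),'bowlfl':(t(140,153),s(413,193),.040)}
for k,(a,b,z) in P.items():
    p,e=tri(ray('top',a),ray('scene',b));print(k,onz('top',a,z).round(4),onz('scene',b,z).round(4),p.round(4),round(e,4))
for k,c,z in [('plate',[(330,142),(345,274),(710,93),(727,227)],.006),('stand',[(112,83),(220,103),(172,331),(62,310)],.02),('tbl',[(20,490)],0)]:
    for x in c: print(k,onz('top',t(*x),z).round(4))
E
```

```text
button [ 0.5478 -0.144   0.097 ] [ 0.551  -0.1468  0.097 ] [ 0.5483 -0.1443  0.0912] 0.0004
port [0.5302 0.0089 0.064 ] [0.5314 0.0094 0.064 ] [0.5307 0.0093 0.0635] 0.0012
wingtop [0.4946 0.1721 0.074 ] [0.4977 0.1822 0.074 ] [0.4978 0.1736 0.0802] 0.0088
wingflange [0.494  0.1846 0.04  ] [0.4974 0.1835 0.04  ] [0.4947 0.1864 0.0354] 0.0018
bowltop [0.5577 0.1669 0.067 ] [0.5586 0.1721 0.067 ] [0.5589 0.1674 0.0709] 0.004
bowlfl [0.5592 0.1695 0.04  ] [0.5608 0.1719 0.04  ] [0.5602 0.1703 0.0407] 0.0027
plate [0.5673 0.0566 0.006 ]
plate [0.4841 0.0475 0.006 ]
plate [ 0.5952 -0.184   0.006 ]
plate [ 0.5102 -0.1928  0.006 ]
stand [0.6051 0.1922 0.02  ]
stand [0.5915 0.1239 0.02  ]
stand [0.45   0.1538 0.02  ]
stand [0.4636 0.2229 0.02  ]
tbl [0.35   0.2553 0.    ]
```

```bash
python3 - <<'E'
from h import *
for px in [(390,403),(388,345),(345,342),(410,350),(530,205),(500,290),(432,302),(293,465),(460,205)]:
    print(px,[(z,onz('top',px,z)[:2].round(3).tolist()) for z in (0,.1,.3,.5)])
for px in [(175,60),(165,150),(228,105),(155,300),(225,275)]:
    print('s',px,[(z,onz('scene',px,z)[:2].round(3).tolist()) for z in (0,.1,.3,.5)])
E
python3 - <<'E'
import cv2
t=cv2.imread('pics/top0.png')
cv2.imwrite('pics/tm.png',cv2.resize(t[150:480,320:640],None,fx=1.8,fy=1.8,interpolation=2))
E
```

```text
(390, 403) [(0, [0.18, -0.233]), (0.1, [0.208, -0.217]), (0.3, [0.265, -0.185]), (0.5, [0.321, -0.153])]
(388, 345) [(0, [0.318, -0.23]), (0.1, [0.333, -0.215]), (0.3, [0.363, -0.183]), (0.5, [0.394, -0.152])]
(345, 342) [(0, [0.327, -0.128]), (0.1, [0.341, -0.122]), (0.3, [0.37, -0.11]), (0.5, [0.399, -0.098])]
(410, 350) [(0, [0.304, -0.283]), (0.1, [0.321, -0.262]), (0.3, [0.354, -0.221]), (0.5, [0.387, -0.18])]
(530, 205) [(0, [0.651, -0.597]), (0.1, [0.635, -0.547]), (0.3, [0.602, -0.446]), (0.5, [0.569, -0.345])]
(500, 290) [(0, [0.443, -0.509]), (0.1, [0.446, -0.467]), (0.3, [0.453, -0.383]), (0.5, [0.46, -0.299])]
(432, 302) [(0, [0.418, -0.339]), (0.1, [0.423, -0.313]), (0.3, [0.435, -0.261]), (0.5, [0.446, -0.209])]
(293, 465) [(0, [0.036, -0.0]), (0.1, [0.078, -0.006]), (0.3, [0.162, -0.019]), (0.5, [0.246, -0.031])]
(460, 205) [(0, [0.653, -0.417]), (0.1, [0.636, -0.384]), (0.3, [0.603, -0.317]), (0.5, [0.57, -0.25])]
s (175, 60) [(0, [-0.07, 0.199]), (0.1, [0.032, 0.122]), (0.3, [0.236, -0.032]), (0.5, [0.44, -0.186])]
s (165, 150) [(0, [0.123, -0.032]), (0.1, [0.206, -0.086]), (0.3, [0.371, -0.193]), (0.5, [0.535, -0.299])]
s (228, 105) [(0, [0.141, 0.158]), (0.1, [0.222, 0.085]), (0.3, [0.383, -0.061]), (0.5, [0.544, -0.206])]
s (155, 300) [(0, [0.375, -0.313]), (0.1, [0.432, -0.338]), (0.3, [0.546, -0.387]), (0.5, [0.659, -0.437])]
s (225, 275) [(0, [0.444, -0.195]), (0.1, [0.494, -0.231]), (0.3, [0.593, -0.305]), (0.5, [0.693, -0.379])]
```

View pics/tm.png

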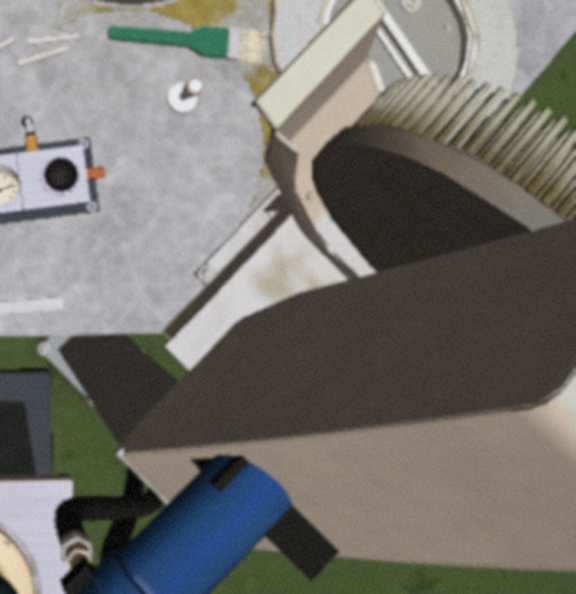

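```bash
python3 - <<'E'
from h import *
for px in [(390,403),(455,325),(505,305),(560,295)]:
  for z in (.2,.3,.4,.5,.6,.7):
    p=onz('top',px,z); print(px,z,p.round(3),proj('scene',p).round(0))
import cv2
s=cv2.imread('pics/scene0.png')[0:330,0:260]
cv2.imwrite('pics/sm.png',cv2.resize(cv2.convertScaleAbs(s,alpha=1.6,beta=10),None,fx=1.8,fy=1.8))
E
```

```text
(390, 403) 0.2 [ 0.236 -0.201  0.2  ] [118. 158.]
(390, 403) 0.3 [ 0.265 -0.185  0.3  ] [121. 118.]
(390, 403) 0.4 [ 0.293 -0.169  0.4  ] [123.  70.]
(390, 403) 0.5 [ 0.321 -0.153  0.5  ] [127.  11.]
(390, 403) 0.6 [ 0.35  -0.137  0.6  ] [131. -62.]
(390, 403) 0.7 [ 0.378 -0.121  0.7  ] [ 136. -157.]
(455, 325) 0.2 [ 0.383 -0.332  0.2  ] [121. 250.]
(455, 325) 0.3 [ 0.394 -0.3    0.3  ] [124. 202.]
(455, 325) 0.4 [ 0.406 -0.269  0.4  ] [127. 145.]
(455, 325) 0.5 [ 0.417 -0.238  0.5  ] [130.  75.]
(455, 325) 0.6 [ 0.428 -0.207  0.6  ] [134. -10.]
(455, 325) 0.7 [ 0.439 -0.176  0.7  ] [ 139. -117.]
(505, 305) 0.2 [ 0.42  -0.434  0.2  ] [ 86. 310.]
(505, 305) 0.3 [ 0.426 -0.391  0.3  ] [ 91. 256.]
(505, 305) 0.4 [ 0.433 -0.348  0.4  ] [ 96. 192.]
(505, 305) 0.5 [ 0.44  -0.304  0.5  ] [101. 115.]
(505, 305) 0.6 [ 0.447 -0.261  0.6  ] [108.  22.]
(505, 305) 0.7 [ 0.454 -0.218  0.7  ] [117. -94.]
(560, 295) 0.2 [ 0.436 -0.551  0.2  ] [ 28. 378.]
(560, 295) 0.3 [ 0.441 -0.494  0.3  ] [ 36. 316.]
(560, 295) 0.4 [ 0.446 -0.437  0.4  ] [ 44. 245.]
(560, 295) 0.5 [ 0.451 -0.38   0.5  ] [ 55. 160.]
(560, 295) 0.6 [ 0.456 -0.323  0.6  ] [67. 58.]
(560, 295) 0.7 [ 0.461 -0.267  0.7  ] [ 81. -68.]
```

View pics/sm.png

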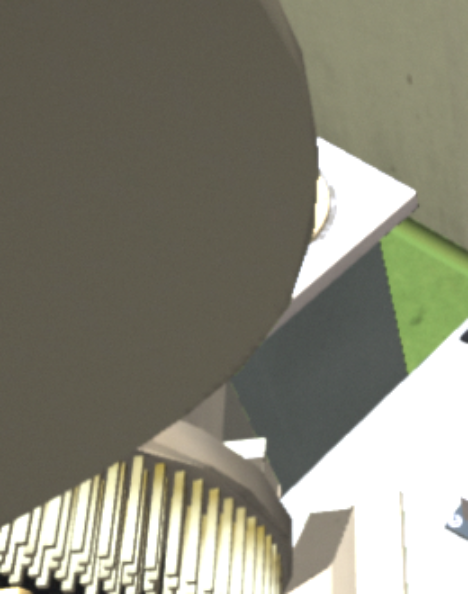

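Candidates: wing key in the stand (top px 210,273; scene 363,147), round-knob bowl key (215,244), green wing key on the table (202,316). I choose the steel wing key in the stand. Button at top px (354,247), port at (285,256). The crops confirm this. First I'll move over the unit with the fingers shutting.

Emit:
drive_tool:
  targets: [0,0,0,-20,-20,0,0,0,0,0,-40,-40,0,0,0,0,0,-40,-40,0,0,0,0,0,-40,-40,0,0,0,0,0,-40,-40,0,0,0,0,0,-40,-40,0,0,0,0,0,-40,-40,0,0,0,0,0,-40,-40,0,0,0,0,0,-40,-40,0,0,0,0,0,-40,-40,0,0,0,0,0,-20,-20,0,0,0,0,0,0,0,0,0]

```text
clock: 1.65
position: [0.4342, 0.051, 0.231]
ee_rot: [-0.0, 0.147, 0.989, -0.0]
contact_force: [-0.6, 0.5, 0.2]
width: 0.0003
```

```bash
python3 - <<'E'
from h import *
s=get_state();print(s['clock'],s['position'],s['ee_rot'],s['contact_force'],s['qpos'])
im=get_image('wrist');cv2.imwrite('pics/w1.png',im[:,:,::-1]);np.save('w1.npy',tcp(s))
E
```

```text
1.65 [0.43416527 0.05095216 0.23095938] [-2.22275549e-04  1.47201423e-01  9.89106508e-01 -8.82626390e-05] [-0.62457379  0.52747249  0.15738314] [-4.25009468e-02  6.62111879e-02  1.77235013e+00 -1.33596088e-04
  1.30349197e+00 -1.31778540e+00]
```

View pics/w1.png

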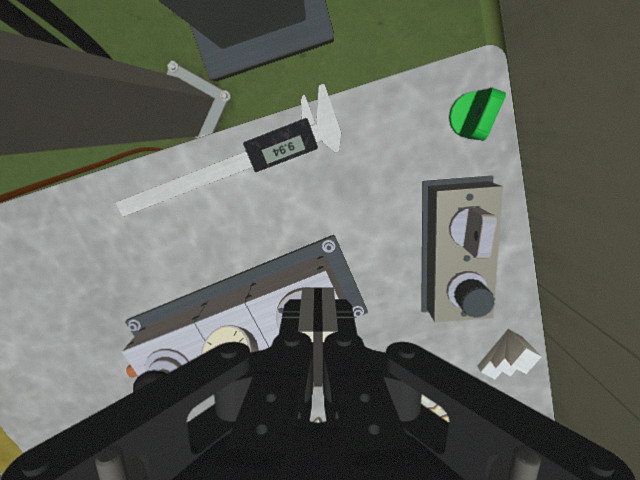

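```bash
python3 - <<'E'
from h import *
T=np.load('w1.npy')
print('bracket',tri(ray('wrist',(226,97),T),ray('top',(345,346))))
print('beam corner',tri(ray('wrist',(198,135),T),ray('top',(355,342))))
im=cv2.imread('pics/w1.png')
cv2.imwrite('pics/w1c.png',cv2.resize(im[160:340,400:530],None,fx=3.3,fy=3.3,interpolation=2))
E
```

```text
bracket (array([ 0.20038888, -0.17506561, -0.82227203]), np.float64(0.017711910839513692))
beam corner (array([ 0.29180296, -0.17596107, -0.39837804]), np.float64(0.04839699396479646))
```

View pics/w1c.png

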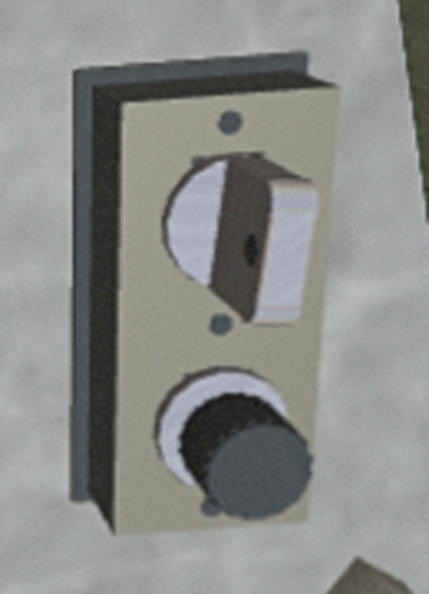

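```bash
python3 - <<'E'
from h import *
T=np.load('w1.npy')
f=lambda x,y:(400+x/3.3,160+y/3.3)
for nm,L,z in [('wing',[(271,180),(320,187),(299,321),(254,319),(286,251)],.074),('flange L/top/bottomL',[(164,225),(228,157),(213,284)],.040),('bowl top',[(259,472)],.067),('holes',[(230,123),(221,324),(211,507)],.034),('standtop',[(122,102),(340,87),(113,534),(306,522)],.034)]:
  for p in L: print(nm,onz('wrist',f(*p),z,T).round(4))
print('btn guess', proj('wrist',[.549,-.145,.097],T))
E
```

```text
wing [0.4733 0.1858 0.074 ]
wing [0.4788 0.1977 0.074 ]
wing [0.5139 0.1868 0.074 ]
wing [0.5098 0.1754 0.074 ]
wing [0.4934 0.1865 0.074 ]
flange L/top/bottomL [0.4903 0.1667 0.04  ]
flange L/top/bottomL [0.4758 0.1879 0.04  ]
flange L/top/bottomL [0.5123 0.1771 0.04  ]
bowl top [0.5598 0.1715 0.067 ]
holes [0.4681 0.1922 0.034 ]
holes [0.5284 0.1791 0.034 ]
holes [0.5891 0.1653 0.034 ]
standtop [0.4531 0.1637 0.034 ]
standtop [0.4669 0.224  0.034 ]
standtop [0.5895 0.1336 0.034 ]
standtop [0.6033 0.1935 0.034 ]
btn guess [150.06312278 397.5238833 ]
```

Emit:
drive_tool:
  targets: [0,0,0,-30,-25,5,0,0,0,0,-45,-42,10,0,0,0,0,-45,-42,15,0,0,0,0,-32,-30,15,0,0,0,0,-15,-15,15,0,0,0,0,0,0,20,0,0,0,0,0,0,20,0,0,0,0,0,0,10,0,0,0,0,0,0,10,0,0,0,0,0,0,4,0,0,0,0,0,0,0,0]

```text
clock: 3.08
position: [0.5488, -0.1421, 0.1076]
ee_rot: [0.0, 0.145, 0.989, 0.0]
contact_force: [-0.4, 0.1, 0.2]
width: 0.0001
```

```bash
python3 - <<'E'
from h import *
s=get_state();print(s['clock'],s['position'],s['contact_force'],s['moment'])
im=get_image('wrist');cv2.imwrite('pics/w2.png',im[:,:,::-1]);np.save('w2.npy',tcp(s))
im=get_image('scene');cv2.imwrite('pics/s2.png',cv2.resize(im[130:330,200:420,::-1],None,fx=2.8,fy=2.8))
E
```

```text
3.075 [ 0.5487654  -0.1420752   0.10762568] [-0.44165398  0.13473179  0.17836086] [-0.00481754  0.01739867  0.0019    ]
```

View pics/w2.png

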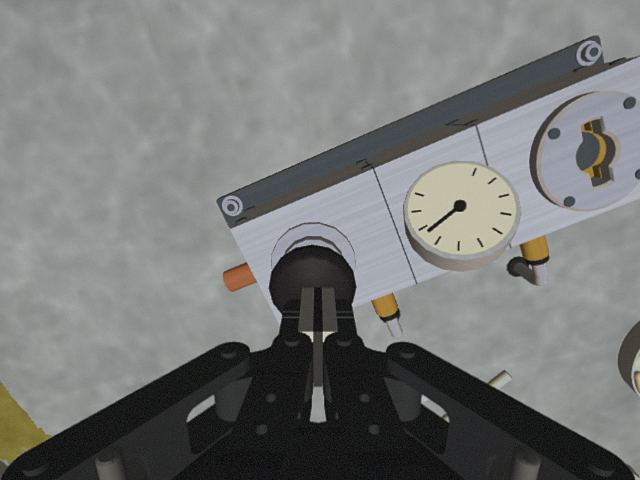

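View pics/s2.png

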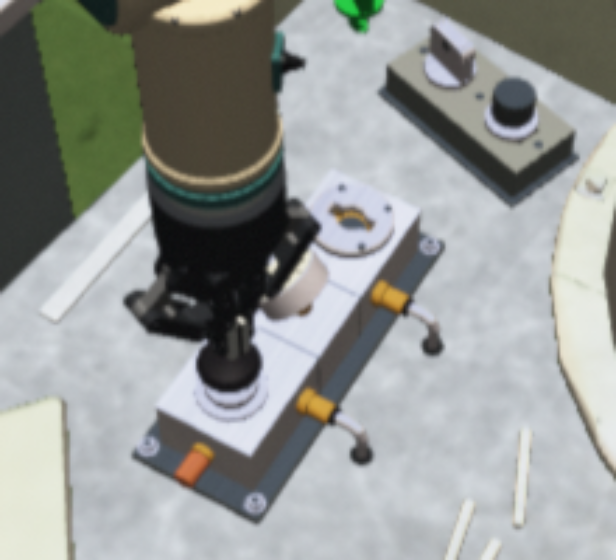

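Emit:
drive_tool:
  targets: [0,0,0,1,-3,6,0,0,0,0,0,0,4,0,0,0,0,0,0,4,0,0,0,0,0,0,3,0,0,0,0,0,0,2,0,0,0,0,0,0,0,0]

```text
clock: 3.92
position: [0.5466, -0.145, 0.0898]
ee_rot: [0.0, 0.145, 0.989, -0.0]
contact_force: [-4.1, 1.6, 11.3]
width: 0.0001
```

```bash
python3 - <<'E'
from h import *
im=cv2.imread('pics/w2.png')
cv2.imwrite('pics/w2c.png',cv2.resize(im[80:230,510:640],None,fx=4,fy=4,interpolation=2))
E
```

```text
(no output)
```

View pics/w2c.png

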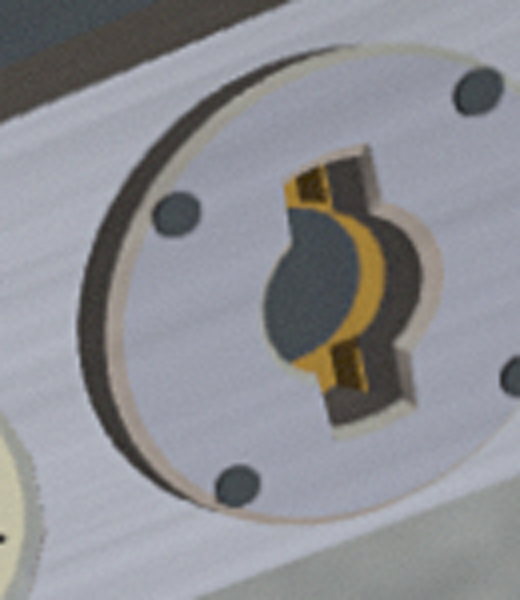

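Emit:
drive_tool:
  targets: [0,0,0,0,0,2,0,0,0,0,0,0,2,0,0,0,0,0,0,0,0]

```text
clock: 4.3
position: [0.5467, -0.1451, 0.0886]
ee_rot: [0.001, 0.145, 0.989, -0.0]
contact_force: [-7.1, 2.4, 25.6]
width: -0.0002
```

```bash
python3 - <<'E'
from h import *
T=np.load('w2.npy')
f=lambda x,y:(510+(x+.5)/4-.5,80+(y+.5)/4-.5)
P={}
for nm,p in [('kt',(328,165)),('kb',(374,421)),('boreL',(264,300)),('boreR',(440,266)),('ktL',(287,181)),('ktR',(370,147)),('kbL',(335,436)),('kbR',(413,406)),('b1',(177,214)),('b2',(238,486)),('b3',(478,91)),('b4',(528,377))]:
  P[nm]=onz('wrist',f(*p),.064,T); print(nm,P[nm].round(4))
for a,b in [('kt','kb'),('boreL','boreR'),('b1','b4'),('b2','b3'),('ktL','kbR'),('ktR','kbL')]:
  d=P[b]-P[a]; print(a,b,((P[a]+P[b])/2).round(4),np.linalg.norm(d).round(4),np.degrees(np.arctan2(d[1],d[0])).round(1))
s=get_state();print(s['position'],s['contact_force'],s['qpos'])
E
```

```text
kt [0.5136 0.0098 0.064 ]
kb [0.5475 0.0132 0.064 ]
boreL [0.5278 0.0007 0.064 ]
boreR [0.5299 0.0225 0.064 ]
ktL [0.5141 0.0047 0.064 ]
ktR [0.5129 0.0149 0.064 ]
kbL [0.548  0.0082 0.064 ]
kbR [0.5469 0.0182 0.064 ]
b1 [ 0.5142 -0.0088  0.064 ]
b2 [ 0.5511 -0.0046  0.064 ]
b3 [0.5101 0.0281 0.064 ]
b4 [0.5474 0.0328 0.064 ]
kt kb [0.5305 0.0115 0.064 ] 0.034 5.8
boreL boreR [0.5289 0.0116 0.064 ] 0.0218 84.6
b1 b4 [0.5308 0.012  0.064 ] 0.0532 51.4
b2 b3 [0.5306 0.0118 0.064 ] 0.0524 141.5
ktL kbR [0.5305 0.0115 0.064 ] 0.0355 22.3
ktR kbL [0.5305 0.0115 0.064 ] 0.0357 -10.8
[ 0.54670302 -0.14505072  0.08863843] [-7.10329254  2.40549379 25.599959  ] [-3.82019525e-01  3.76339073e-01  1.73744503e+00 -5.97573499e-04
  1.02611592e+00 -1.66097111e+00]
```

Emit:
drive_tool:
  targets: [0,0,0,0,0,-4,0,0,0,0,0,0,-6,0,0,0,0,0,0,-10,0,0,0,0,0,0,-25,0,0,0,0,5,10,-35,0.4,0,0,0,15,35,-20,0.7,0,0,0,25,50,-10,0.7,0,0,0,30,55,0,0.7,0,0,0,30,55,0,0.7,0,0,0,25,55,10,0.7,0,0,0,15,36,15,0.7,0,0,0,0,5,15,0.7]

```text
clock: 5.8
position: [0.4941, 0.1873, 0.154]
ee_rot: [0.0, 0.143, 0.99, 0.0]
contact_force: [0.4, 0.5, 0.7]
width: 0.0598
```

Emit:
drive_tool:
  targets: [0,0,0,0,0,5,0.7,0,0,0,0,0,0,0.7]

```text
clock: 6.05
position: [0.4947, 0.1837, 0.1491]
ee_rot: [-0.0, 0.146, 0.989, -0.0]
contact_force: [-0.2, -1.7, 0.5]
width: 0.0601
```

```bash
python3 - <<'E'
from h import *
s=get_state();print(s['clock'],s['position'],s['contact_force'],s['width'])
im=get_image('wrist');cv2.imwrite('pics/w3.png',im[:,:,::-1]);np.save('w3.npy',tcp(s))
E
```

```text
6.05 [0.49472815 0.18366718 0.14909517] [-0.15037258 -1.65836678  0.4613503 ] 0.06008598502854681
```

View pics/w3.png

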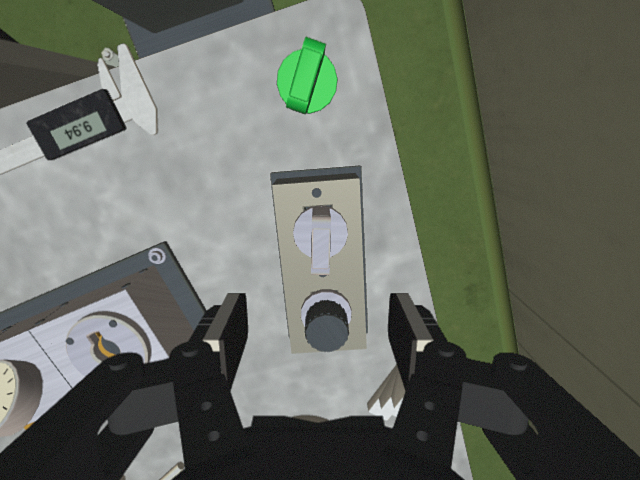

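```bash
python3 - <<'E'
from h import *
im=cv2.imread('pics/w3.png')
cv2.imwrite('pics/w3c.png',cv2.resize(im[190:290,270:370],None,fx=6,fy=6,interpolation=2))
E
```

```text
(no output)
```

View pics/w3c.png

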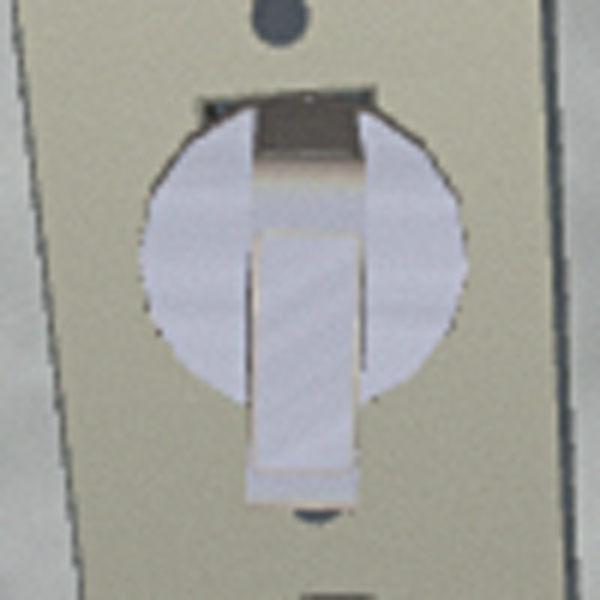

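```bash
python3 - <<'E'
from h import *
T=np.load('w3.npy')
f=lambda x,y:(270+(x+.5)/6-.5,190+(y+.5)/6-.5)
Ti=np.linalg.inv(T)
for nm,p,z in [('a',(254,235),.074),('b',(360,235),.074),('c',(357,470),.074),('d',(249,470),.074),('bot',(302,504),.071),('topedge',(307,165),.071),('flL',(147,255),.040),('flR',(466,255),.040)]:
  w=onz('wrist',f(*p),z,T); print(nm,w.round(4),'tool mm',((Ti@np.r_[w,1])[:3]*1e3).round(1))
E
```

```text
a [0.4814 0.1852 0.074 ] tool mm [13.1 -2.3 75.1]
b [0.4846 0.1957 0.074 ] tool mm [13.1  8.7 75.1]
c [0.5096 0.1881 0.074 ] tool mm [-13.1   8.6  75.1]
d [0.5063 0.177  0.074 ] tool mm [-13.1  -2.9  75.1]
bot [0.513 0.181 0.071] tool mm [-18.3   2.8  78.1]
topedge [0.4766 0.1924 0.071 ] tool mm [19.8  3.2 78.1]
flL [0.4894 0.1688 0.04  ] tool mm [  0.7 -15.7 109.1]
flR [0.5005 0.2054 0.04  ] tool mm [  0.7  22.6 109.1]
```

Emit:
drive_tool:
  grip_force: 60
  targets: [0,0,0,0,1,20,0.6,0,0,0,0,2,30,0.6,0,0,0,0,0,30,0.6,0,0,0,0,0,15,0.6,0,0,0,0,0,9,0.6,0,0,0,0,0,0,0.6,0,0,0,0,0,0,0,0,0,0,0,0,0,0,0,0,0,0,0,0,0,0,0,0,0,0,0,0,0]

```text
schema error: expected a multiple of 7 numbers
```

```bash
python3 - <<'E'
from h import *
s=get_state();print(s['clock'],s['position'],s['contact_force'],s['moment'],s['width'])
im=get_image('wrist');cv2.imwrite('pics/w4.png',im[:,:,::-1]);np.save('w4.npy',tcp(s))
E
```

```text
6.1 [0.49507225 0.18370957 0.14958855] [ 0.2182753  -0.66550506  0.60502105] [-0.00137563  0.02906012  0.02748584] 0.05991624495573143
```

View pics/w4.png

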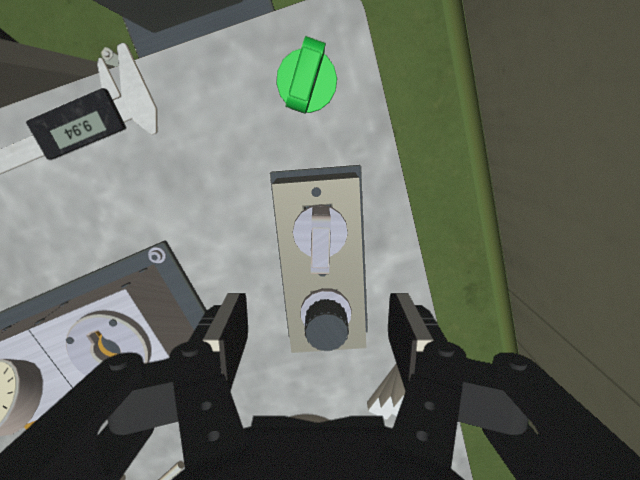

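Emit:
drive_tool:
  grip_force: 60
  targets: [0,0,0,0,1,20,0.6,0,0,0,0,2,30,0.6,0,0,0,0,0,30,0.6,0,0,0,0,0,15,0.6,0,0,0,0,0,10,0.6,0,0,0,0,0,0,0.6,0,0,0,0,0,0,0,0,0,0,0,0,0,0,0,0,0,0,0,0,0,0,0,0,0,0,0,0]

```text
clock: 7.4
position: [0.4957, 0.1869, 0.0454]
ee_rot: [0.001, 0.145, 0.989, -0.001]
contact_force: [-0.4, -4.8, 5.3]
width: 0.0109
```

```bash
python3 - <<'E'
from h import *
s=get_state();print(s['clock'],s['position'],s['contact_force'],s['moment'],s['width'])
im=get_image('wrist');cv2.imwrite('pics/w5.png',im[:,:,::-1]);np.save('w5.npy',tcp(s))
E
```

```text
7.4 [0.49574174 0.186927   0.04541667] [-0.44726353 -4.80757345  5.30449976] [-0.77128304  0.14174114  0.04237395] 0.01092173065607607
```

View pics/w5.png

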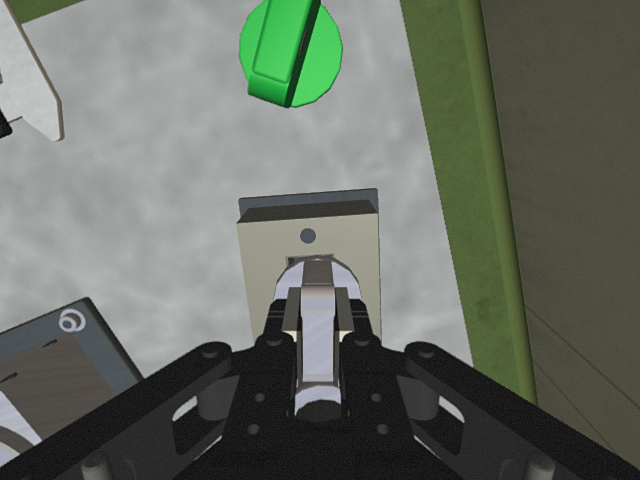

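Emit:
drive_tool:
  grip_force: 100
  targets: [0,0,0,0,0,0,0,0,0,0,0,0,-5,0,0,0,0,0,0,-10,0,0,0,0,0,0,-20,0,0,0,0,0,0,-30,0,0,0,0,0,0,-30,0,0,0,0,0,0,-25,0,0,0,-7.5,0,0,0,0,0,0,-7.5,0,0,0,0,0,0,-7.5,0,0,0,0,0,0,0,0,0,0,0]

```text
clock: 8.82
position: [0.4957, 0.1885, 0.1651]
ee_rot: [0.001, -0.05, 0.999, 0.001]
contact_force: [-0.5, -0.7, -1.0]
width: 0.0102
```

```bash
python3 - <<'E'
from h import *
s=get_state();T=tcp(s);print(s['clock'],s['position'],s['contact_force'],s['moment'],s['width'],'tool y deg',np.degrees(np.arctan2(T[1,1],T[0,1])))
print((T[:3,:3].T@(np.array([.5306,.0116,T[2,3]])-T[:3,3])*1e3).round(1))
im=get_image('wrist');cv2.imwrite('pics/w6.png',im[:,:,::-1]);np.save('w6.npy',T)
im=get_image('scene');cv2.imwrite('pics/s6.png',im[:,:,::-1])
E
```

```text
8.825 [0.49566989 0.18845876 0.16509405] [-0.51613365 -0.67885471 -0.97288187] [-0.03486687 -0.01285758 -0.04354085] 0.010225218857854997 tool y deg 95.69471738166577
[ -17.2 -179.5   -0.2]
```

View pics/w6.png

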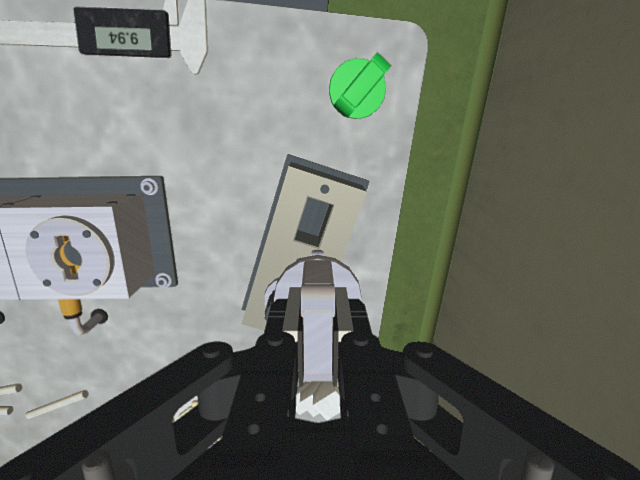

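View pics/s6.png

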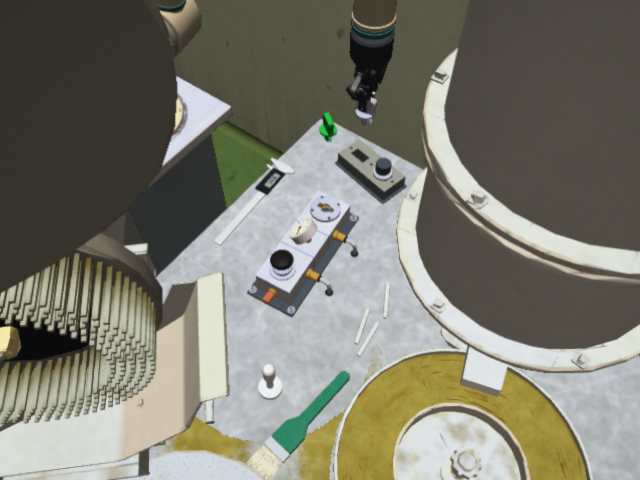

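Emit:
drive_tool:
  targets: [0,0,-0.6,-2,-20,0,0,0,0,0,-4,-40,0,0,0,0,0,-4,-40,0,0,0,0,0,-4,-40,0,0,0,0,0,-3,-30,5,0,0,0,0,0,-10,10,0,0,0,0,0,0,15,0,0,0,0,0,0,10,0,0,0,0,0,0,0,0]

```text
clock: 10.05
position: [0.531, 0.0119, 0.1232]
ee_rot: [-0.001, -0.056, 0.998, 0.0]
contact_force: [-0.4, -0.2, -1.3]
width: 0.0104
```

```bash
python3 - <<'E'
from h import *
T=np.load('w6.npy')
for p in [(34,234),(100,278),(87,234),(42,283),(63,235),(74,279)]: print(onz('wrist',p,.064,T).round(4))
s=get_state();T=tcp(s);print(s['clock'],s['position'],s['contact_force'],s['moment'],s['width'],'tool y deg',np.degrees(np.arctan2(T[1,1],T[0,1])))
im=get_image('wrist');cv2.imwrite('pics/w7.png',im[:,:,::-1]);np.save('w7.npy',T)
im=get_image('scene');cv2.imwrite('pics/s7.png',im[:,:,::-1])
cv2.imwrite('pics/s7c.png',cv2.resize(im[130:260,260:400,::-1],None,fx=4.5,fy=4.5,interpolation=2))
im=cv2.imread('pics/w6.png');cv2.imwrite('pics/w6c.png',cv2.resize(im[200:310,10:130],None,fx=5,fy=5,interpolation=2))
E
```

```text
[ 0.5141 -0.0086  0.064 ]
[0.5434 0.0352 0.064 ]
[0.5104 0.0288 0.064 ]
[ 0.5518 -0.0078  0.064 ]
[0.5128 0.0118 0.064 ]
[0.5462 0.0161 0.064 ]
10.05 [0.53100505 0.01186669 0.12318559] [-0.44899281 -0.20126791 -1.30676849] [ 0.05874563  0.04087343 -0.01536394] 0.010371819411999402 tool y deg 96.44170158744248
```

View pics/w7.png

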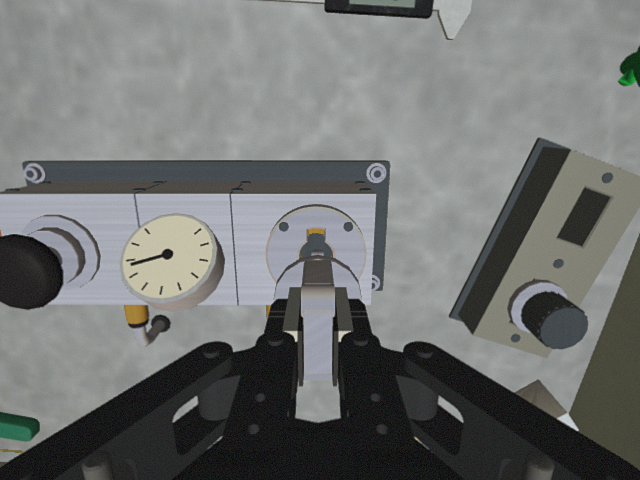

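View pics/s7c.png

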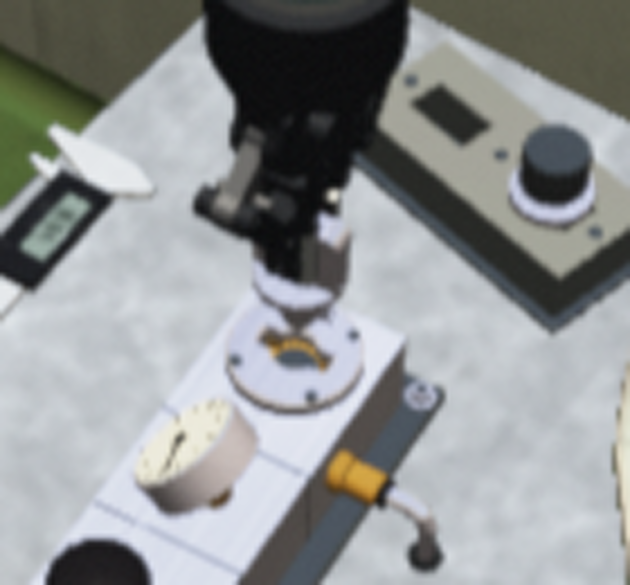

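View pics/w6c.png

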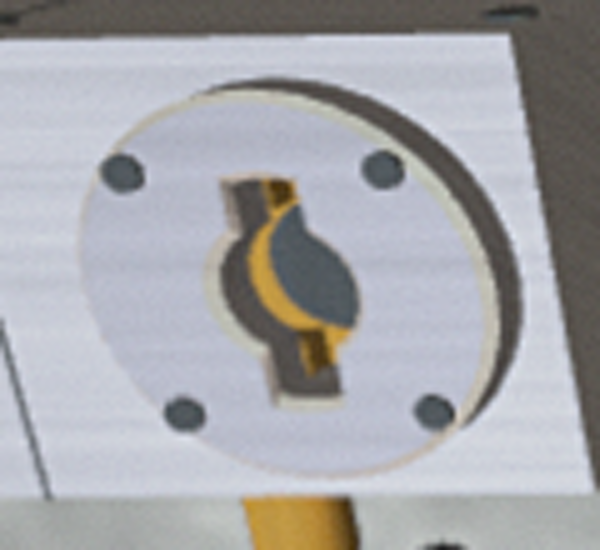

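```bash
python3 - <<'E'
from h import *
T=np.load('w6.npy')
f=lambda x,y:(10+(x+.5)/5-.5,200+(y+.5)/5-.5)
g=lambda *p:onz('wrist',f(*p),.064,T)
for a,b in [((123,173),(434,411)),((383,170),(185,413)),((222,180),(342,398)),((297,180),(275,402)),((259,179),(309,401))]:
  A,B=g(*a),g(*b);d=B-A;print(((A+B)/2).round(4),np.linalg.norm(d).round(4),np.degrees(np.arctan2(d[1],d[0])).round(1))
# key tip/lug projections in scene, if key at TCP
T=np.load('w7.npy');Ti=T
for z in (.0404+0,.0404-.029):
  w=(T@np.r_[0,0,z,1])[:3];p=proj('scene',w);print('key z',z,w.round(4),'crop',((p-[260,130])*4.5).round(0))
for c in [(.5306,.0116,.064),(.531,.012,.040)]:
  p=proj('scene',c);print('port',((p-[260,130])*4.5).round(0))
# wing-top ends in w7 
im=cv2.imread('pics/w7.png');cv2.imwrite('pics/w7c.png',cv2.resize(im[195:395,260:380],None,fx=3,fy=3,interpolation=2))
im=cv2.imread('pics/s7.png');cv2.imwrite('pics/s7d.png',cv2.resize(im[175:225,300:350],None,fx=11,fy=11,interpolation=2))
E
```

```text
[0.5305 0.0119 0.064 ] 0.0522 51.4
[0.5305 0.012  0.064 ] 0.0521 -38.7
[0.5299 0.0122 0.064 ] 0.0349 23.0
[0.5302 0.0126 0.064 ] 0.0355 -11.2
[0.5301 0.0124 0.064 ] 0.034 5.9
key z 0.0404 [0.5309 0.0119 0.0828] crop [296. 321.]
key z 0.011399999999999997 [0.531  0.0119 0.1118] crop [297. 278.]
port [295. 348.]
port [296. 381.]
```

View pics/w7c.png

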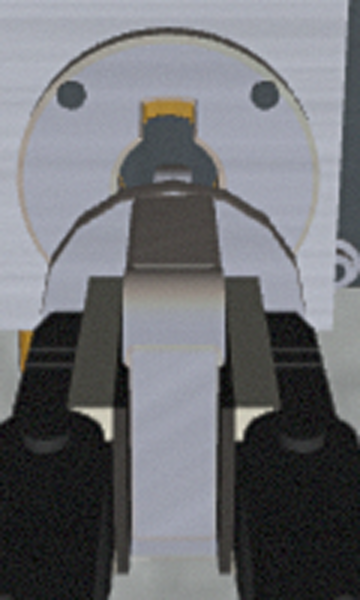

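View pics/s7d.png

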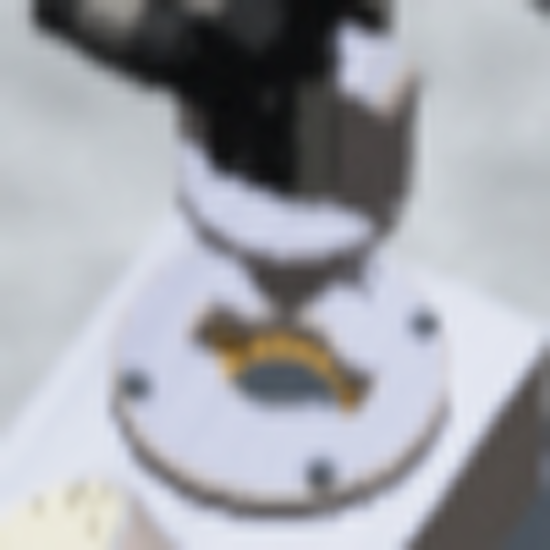

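```bash
python3 - <<'E'
from h import *
T=np.load('w7.npy');Ti=np.linalg.inv(T)
f=lambda x,y:(260+(x+.5)/3-.5,195+(y+.5)/3-.5)
for nm,p,tz in [('flange bot rim',(175,182),11.4),('flange top rim',(175,192),5.4),('wing front top',(174,347),-28.6),('wing back',(174,556),-27),('lug front',(173,170),30),('wing front bottom chamf',(174,268),-25.6)]:
  zw=T[2,3]-tz/1e3
  w=onz('wrist',f(*p),zw,T);print(nm,((Ti@np.r_[w,1])[:3]*1e3).round(1))
for nm,p in [('port front keyway',(167,100)),('bolt1',(71,96)),('bolt2',(264,95)),('colL',(18,175)),('colR',(318,170)),('col top',(168,31))]:
  w=onz('wrist',f(*p),.064,T);print(nm,w.round(4),((Ti@np.r_[w,1])[:3]*1e3).round(1))
E
```

```text
flange bot rim [18.8  1.2 11.5]
flange top rim [19.5  1.2  5.5]
wing front top [ 13.3   1.  -28.6]
wing back [-17.1   1.  -27. ]
lug front [14.   0.9 30. ]
wing front bottom chamf [ 21.9   1.  -25.5]
port front keyway [0.5132 0.0096 0.064 ] [17.8 -0.3 59.2]
bolt1 [ 0.5145 -0.0087  0.064 ] [ 18.6 -18.7  59.2]
bolt2 [0.5101 0.028  0.064 ] [18.8 18.3 59.3]
colL [ 0.5317 -0.0177  0.064 ] [  2.5 -29.5  59.2]
colR [0.5241 0.0406 0.064 ] [ 3.5 29.2 59.2]
col top [0.4998 0.0083 0.064 ] [31.2 -0.1 59.3]
```

Emit:
drive_tool:
  targets: [0,0,0,1,-1.2,0,0,0,0,0,0,0,10,0,0,0,0,0,0,10,0,0,0,0,0,0,5,0,0,0,0,0,0,3,0,0,0,0,0,0,3,0,0,0,0,0,0,2,0,0,0,0,0,0,0,0]

```text
clock: 11.15
position: [0.5313, 0.0094, 0.0915]
ee_rot: [0.0, -0.056, 0.998, 0.0]
contact_force: [-0.5, -0.3, -1.7]
width: 0.0107
```

Emit:
drive_tool:
  targets: [0,0,0,0,0,3,0,0,0,0,0,0,3,0,0,0,0,0,0,2,0,0,0,0,0,0,1,0,0,0,0,0,0,0,0]

```text
clock: 11.78
position: [0.5313, 0.0095, 0.0825]
ee_rot: [-0.0, -0.056, 0.998, 0.0]
contact_force: [-0.9, 0.4, -1.0]
width: 0.0104
```

```bash
python3 - <<'E'
from h import *
s=get_state();T=tcp(s);print(s['clock'],s['position'],s['contact_force'],s['moment'],s['width'])
im=get_image('wrist');cv2.imwrite('pics/w8.png',im[:,:,::-1]);cv2.imwrite('pics/w8c.png',cv2.resize(im[160:410,220:420,::-1],None,fx=2.3,fy=2.3,interpolation=2))
im=get_image('scene')
cv2.imwrite('pics/s8c.png',cv2.resize(im[160:230,280:360,::-1],None,fx=7,fy=7,interpolation=2))
E
```

```text
11.775 [0.53130374 0.00947945 0.08251484] [-0.86891854  0.4255492  -0.9919442 ] [0.11960711 0.06874627 0.00585534] 0.01038508310413716
```

View pics/w8c.png

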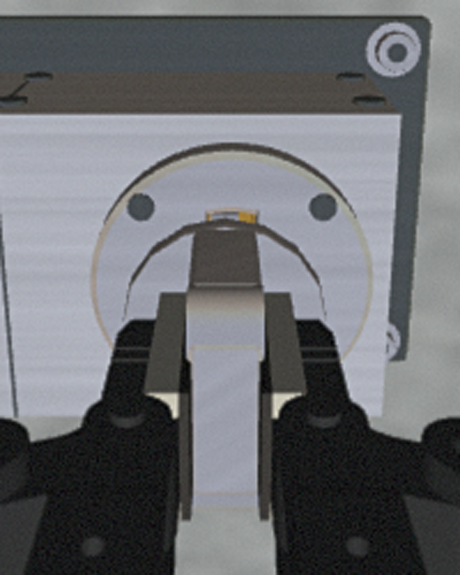

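View pics/s8c.png

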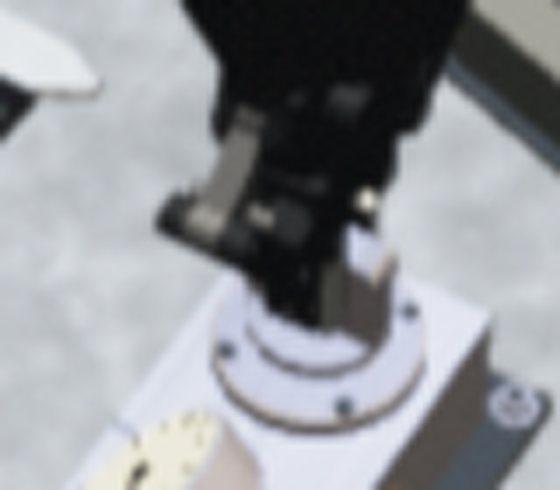

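Emit:
drive_tool:
  grip_force: 120
  targets: [0,0,0,0,0,0,0,0,0,0,0,0,2,0,0,0,0,0,0,2,0,0,0,0,0,0,2,0,0,0,0,0,0,2,0,0,0,0,0,0,1,0,0,0,0,0,0,0,0]

```text
clock: 12.75
position: [0.5315, 0.0094, 0.0755]
ee_rot: [0.001, -0.056, 0.998, -0.0]
contact_force: [-4.2, 1.0, 14.1]
width: 0.0103
```

Emit:
drive_tool:
  targets: [0,0,0,0,0,1.5,0,0,0,0,0,0,1.5,0,0,0,0,0,0,0,0]

```text
clock: 13.12
position: [0.5315, 0.0094, 0.0755]
ee_rot: [0.001, -0.056, 0.998, -0.0]
contact_force: [-9.9, 0.5, 33.5]
width: 0.01
```

```bash
python3 - <<'E'
from h import *
s=get_state();T=tcp(s);print(s['clock'],s['position'],s['contact_force'],s['moment'],s['width'],s['qpos'])
im=get_image('wrist');cv2.imwrite('pics/w9c.png',cv2.resize(im[160:410,220:420,::-1],None,fx=2.3,fy=2.3,interpolation=2))
E
```

```text
13.125 [0.53145078 0.00936303 0.07545398] [-9.87406372  0.49364907 33.49601118] [0.33824159 1.75962723 0.03189694] 0.01001155409905335 [-1.13263901e-01  3.46766954e-01  1.82864549e+00 -1.04853637e-04
  9.63807976e-01 -1.79559800e+00]
```

View pics/w9c.png

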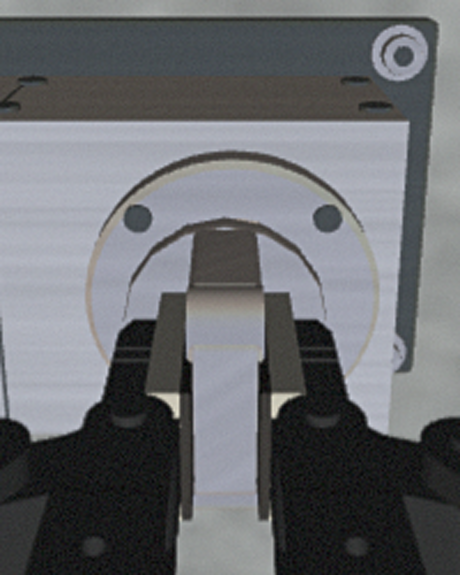

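Emit:
drive_tool:
  targets: [0,0,0,1,0,-0.5,0,0,0,4,0,0,0,0,0,0,7,0,0,0,0,0,0,7,0,0,0,0,0,0,7,0,0,0,0,0,0,7,0,0,0,0,0,0,0,0,0,0,0]

```text
clock: 14.05
position: [0.5322, 0.0099, 0.0755]
ee_rot: [0.003, 0.222, 0.975, 0.001]
contact_force: [-5.1, 3.0, 27.3]
width: 0.0098
```

```bash
python3 - <<'E'
from h import *
s=get_state();T=tcp(s);print(s['clock'],s['position'],s['contact_force'],s['moment'],s['width'],np.degrees(np.arctan2(T[1,1],T[0,1])))
im=get_image('wrist');cv2.imwrite('pics/w10c.png',cv2.resize(im[160:410,220:420,::-1],None,fx=2.3,fy=2.3,interpolation=2))
E
```

```text
14.05 [0.53220128 0.00986646 0.07546773] [-5.0597701   3.02160471 27.30823013] [ 0.59397611  1.01783571 -0.05315095] 0.009822571600863422 64.32795600909766
```

View pics/w10c.png

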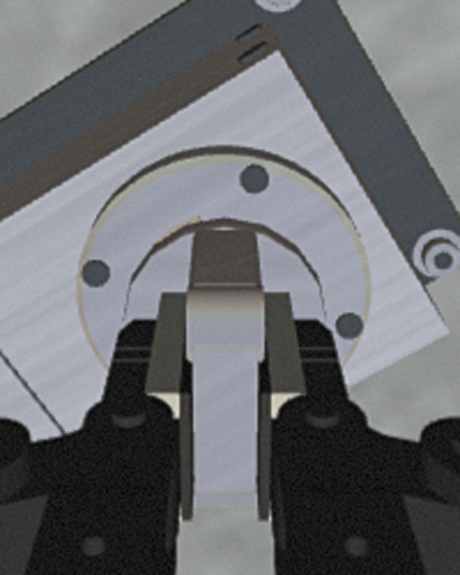

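Emit:
drive_tool:
  targets: [0,0,7,0,0,0,0,0,0,7,0,0,0,0,0,0,7,0,0,0,0,0,0,7,0,0,0,0,0,0,7,0,0,0,0,0,0,7,0,0,0,0,0,0,7,0,0,0,0,0,0,6,0,0,0,0,0,0,4,0,0,0,0,0,0,0,0,0,0,0,0,0,0,0,0,0,0,0]

```text
schema error: expected a multiple of 7 numbers
```

```bash
python3 - <<'E'
from h import *
s=get_state();T=tcp(s);print(s['clock'],s['position'],s['contact_force'],s['moment'],s['width'],np.degrees(np.arctan2(T[1,1],T[0,1])),s['qpos'])
im=get_image('wrist');cv2.imwrite('pics/w11c.png',cv2.resize(im[160:410,220:420,::-1],None,fx=2.3,fy=2.3,interpolation=2))
E
```

```text
14.1 [0.53223307 0.00988815 0.07546155] [-5.75706345  3.70450684 26.87702605] [ 0.58865702  1.03939345 -0.06440715] 0.00991990105412464 64.35368033484893 [-1.13141553e-01  3.46174385e-01  1.82963632e+00  1.72193580e-03
  9.60138488e-01 -1.23730080e+00]
```

View pics/w11c.png

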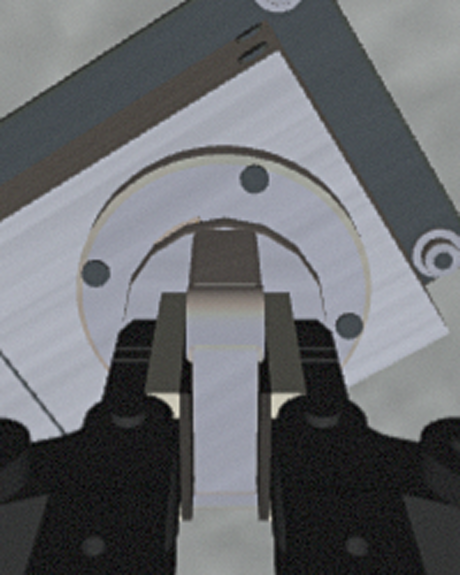

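Emit:
drive_tool:
  targets: [0,0,7,0,0,0,0,0,0,7,0,0,0,0,0,0,7,0,0,0,0,0,0,7,0,0,0,0,0,0,7,0,0,0,0,0,0,7,0,0,0,0,0,0,7,0,0,0,0,0,0,7,0,0,0,0,0,0,5,0,0,0,0,0,0,0,0,0,0,0,0,0,0,0,0,0,0]

```text
clock: 15.52
position: [0.5309, 0.0087, 0.0755]
ee_rot: [0.002, 0.685, 0.728, 0.0]
contact_force: [-7.5, -0.3, 29.1]
width: 0.0101
```

```bash
python3 - <<'E'
from h import *
s=get_state();T=tcp(s);print(s['clock'],s['position'],s['contact_force'],s['moment'],s['width'],np.degrees(np.arctan2(T[1,1],T[0,1])),s['qpos'])
im=get_image('wrist');cv2.imwrite('pics/w12c.png',cv2.resize(im[160:410,220:420,::-1],None,fx=2.3,fy=2.3,interpolation=2))
im=get_image('scene');cv2.imwrite('pics/s12.png',im[:,:,::-1])
E
```

```text
15.525 [0.53092492 0.00866583 0.07546117] [-7.51152137 -0.32081047 29.13352887] [-0.12042934  1.46277194  0.11140385] 0.010059633614364048 3.4502100231911026 [-1.13845392e-01  3.45732479e-01  1.83036941e+00 -1.59632191e-03
  9.62218058e-01 -1.73149658e-01]
```

View pics/w12c.png

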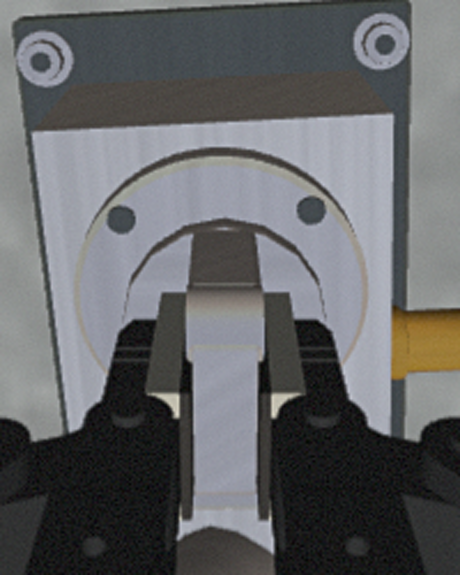

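View pics/s12.png

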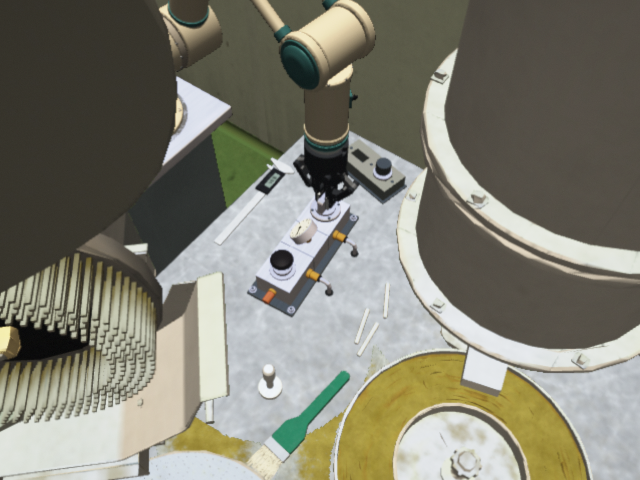

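Emit:
drive_tool:
  targets: [0,0,2,0,0,0,0,0,0,2,0,0,0,0,0,0,0,0,0,0,0]

```text
clock: 16.0
position: [0.5309, 0.0086, 0.0755]
ee_rot: [0.002, 0.71, 0.704, 0.0]
contact_force: [-7.5, 0.1, 28.9]
width: 0.0103
```

```bash
python3 - <<'E'
from h import *
s=get_state();T=tcp(s);print(s['clock'],s['position'],s['contact_force'],s['moment'],s['width'],np.degrees(np.arctan2(T[1,1],T[0,1])))
E
```

```text
16.0 [0.53085293 0.00862175 0.07549822] [-7.54931379  0.12739571 28.86628429] [-0.11314581  1.51953183  0.24768154] 0.010274298262115275 -0.5252342593786461
```

Emit:
drive_tool:
  targets: [0,0,1,0,0,0,0,0,0,0,0,0,0,0,0,0,0,0,0,0,0,0,0,0,0,0,0,0]

```text
clock: 16.5
position: [0.5308, 0.0086, 0.0755]
ee_rot: [0.002, 0.716, 0.698, 0.0]
contact_force: [-7.8, -0.9, 30.0]
width: 0.0103
```

```bash
python3 - <<'E'
from h import *
s=get_state();T=tcp(s);print(s['clock'],s['position'],s['contact_force'],s['moment'],s['width'],np.degrees(np.arctan2(T[1,1],T[0,1])))
im=get_image('wrist');cv2.imwrite('pics/w13.png',im[:,:,::-1])
im=get_image('top');cv2.imwrite('pics/t13.png',im[:,:,::-1])
E
```

```text
16.5 [0.53079748 0.00862672 0.07546158] [-7.79247423 -0.85431962 30.02974351] [-0.06872799  1.52351819  0.30041172] 0.010255350599387258 -1.5101255049545377
```

View pics/w13.png

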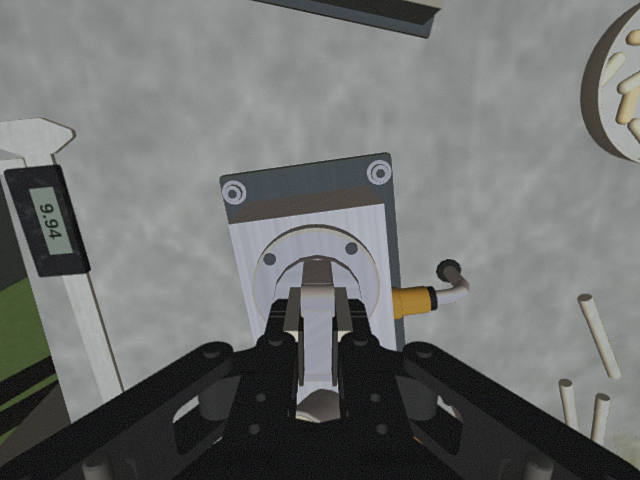

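View pics/t13.png

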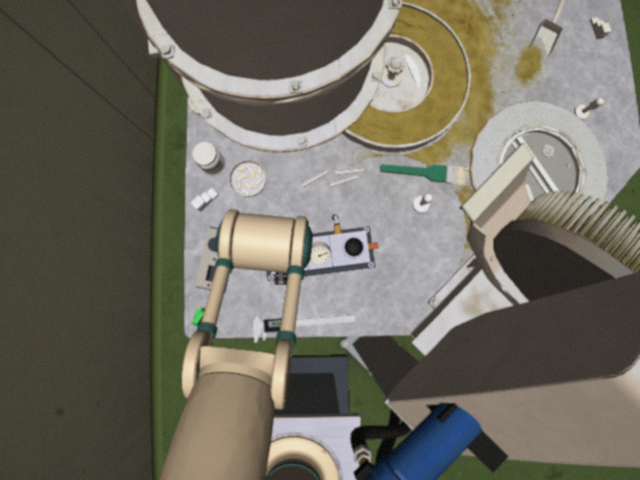

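The flange lies on the collar, the key is turned about 98° with about 30 N pressing it down, and the dish, gauge block and tamper stand where they were. I'm handing it in.

```bash
python3 -c "
from rig import *
print(sign_off());s=get_state();print(s['clock'],s['position'],s['contact_force'])"
```

```text
the job is handed in; nothing more can be done
None
the job is handed in; nothing more can be done
```

The job is done and handed in at 16.6 s of robot time, with the arm still gripping the key, pressed home and turned.

- **Stop button:** I pressed it with closed fingers. The tool went 8.4 mm below the 97 mm rest height, and the force jumped to 25.6 N, so the button was on its stop. I then lifted straight off to let it spring back.
- **Bleed key:** I took the steel wing key from the stand and lowered it into the port with no force on the way down. I then pushed it 7 mm against the spring until the force rose to 33 N with no further travel, which means the flange was on the collar. Only then did I turn it about 98° clockwise, enough for a quarter turn of the valve after the play.
- **Last readings:** The tool was still at the home height (75.5 mm), with 30 N down, 0.30 N m against the turn and the key held at 120 N. The wrist picture shows the flange flat on the collar.
- **Bystanders:** In the last top view the dish, gauge block and tamper stand where they were. The bowl key is mostly hidden by the arm there. It was still in its stand in the earlier pictures, the last full view being just after the turn.

**Checks that did not quite agree:**
- The port position differed by 2 to 3 mm between cameras. I used the key's own offset in the wrist picture to correct for it.
- The turning moment read about zero at 32°, then rose as expected.
- Two move calls were refused for a wrong count of numbers and were sent again.

The valve's own turn and depth cannot be read directly, so I inferred them from the tool pose and forces.

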